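# Make up two accessory kits for the panel saw

### The arm

A 6-joint arm with a two-finger parallel gripper is mounted at the origin on the work surface. World frame = base frame: x ahead of the robot, y to its left, z up, the work surface at z = 0. Lengths are in m, angles in rad, forces in N, time in s.
With the tool pointing down it reaches from about 0.275 to 0.75 m from the base axis. Payload 10.2 kg.
Tool frame: the origin (TCP) lies midway between the tips of the shut fingers; the grasp point (between the pads) lies 19 mm behind it (env.hold_point_z is the distance from the TCP to the grasp point, in m); x points along the fingers, z is the direction in which the jaws open and shut, and the axes are right-handed (so a half turn about x gives the same grasp; the last joint's range is limited). The gripper opens to 85 mm and grips with 20 to 120 N. Pads are 22 mm wide; open, the fingers measure 114 mm over their backs; the gripper's body (76 mm by 85 mm) begins 54 mm behind the grasp point. The pads swing forward as they close: fully open they stand 13 mm farther back than shut.
Start: joints at [1.006, 0.313, 1.498, -0, 1.331, -0.223], TCP at [0.176, 0.495, 0.231] pointing down, gripper open.
Joint ranges: [-2.94, 2.94], [-0.97, 2.17], [0.19, 2.56], [-1.23, 4.37], [0.02, 3.11], [-2.88, 2.88]. Speed limits (rad/s): [2.39, 2.39, 3.01, 3.14, 3.14, 3.14].

### API

Orientations are given as a unit quaternion [x, y, z, w].
In Python, from bench import env, kinematics, monitor, eyes, job gives the robot as it stands. The module is installed in compiled form; this text tells all that it offers. Calls block until the motion is done:
- env.reach(position, orientation): joint-space move of the TCP to a pose.
- env.movel(position, velocity=0.15, frame=None, guard=None): straight line of the TCP; frame=None keeps the orientation; velocity is the mean speed in m/s. With guard (N) it stops when the force on the tool has changed by that much, and returns True; else False.
- env.set_joints(angles): joint-space move.
- env.release() and env.close_gripper(effort=None): open the fingers fully, or close them until they stop; effort is the grip in N (None keeps the last).
- env.hold(seconds).
- kinematics.ik(position, orientation): joint angles nearest the present ones, or None.
- monitor.sense(): the state.
- eyes.grab_frame(name): name is "scene" or "top" or "wrist"; returns a dict with "frame" (420x560x3 uint8, red, green, blue), "mtx" (3x3 intrinsics, pixels), "k1" (the pictures are not rectified: a ray, as slopes to the right and down, at radius r is drawn at 1 + k1 r^2 times it, then the intrinsics apply), "view" (4x4, takes a point from world to camera coordinates). Camera axes: x right, y down, z forward; pixel columns grow to the right and rows downward; lengths in m; the calibration is good to about 2 mm. A picture is of the moment at which its call begins. There is no depth.
A pose or a line that the arm cannot do raises env.MotionError and nothing moves.
- job.hand_in(): hands the job in, once; it reports no verdict.
The state is a dict: "clock": time; "joints": joint angles; "qvel": joint speeds; "joint_efforts": joint torques, N m; "position": TCP position; "ee_rot": TCP orientation; "contact_force": force on the tool from outside, world axes, zero at the start; "ft_torque": the same for the moment, N m; "finger_gap": opening from 0.0 (shut) to 1.0 (fully open).
Only numpy, scipy, OpenCV 4.12 (cv2) and the standard library are available. Lean on these libraries where they do the work, as an engineer would, in place of code of your own. Each camera call takes 0.05 s, during which the arm holds its last target. There are 200 camera calls.

### The job

Make up the two accessory kits for the saw. Plate kit: lay the two spacer sticks across the plate that is screwed to the dark board, one centred on each of its two cross lines, then rest the long loose throat plate on both sticks, straight above and in line with the screwed one and clear of it. Fixings kit: set the cross-shaped knob, boss up, in the wide compartment of the wooden tray and the aluminium fence stop upright in the narrow one, both flat on the tray's floor; leave the short plate and the round knob where they lie.

Things in the scene. Friction and masses are not known exactly. Their poses are not given: they have to be found in the camera images.
- stick_1: loose spacer stick of brown wood, 100 x 20 mm and 16 mm high, one of two alike (either may go on either line). Origin: centre of the underside; x along its 100 mm length, z up.
- stick_2: loose spacer stick of brown wood, 100 x 20 mm and 16 mm high, one of two alike (either may go on either line). Origin: centre of the underside; x along its 100 mm length, z up.
- long_plate: the long loose throat plate: plywood, 200 x 60 mm, 12 mm thick, with a flat dark marking line along its middle. Origin: centre of the underside; x along its 200 mm length, z up. Grip it across its 60 mm width at the middle.
- short_plate: a throat plate of the same make, but only 130 x 60 mm, 12 mm thick; not wanted, stays where it lies (within 30 mm). Origin: centre of the underside; x along its length.
- cross_knob: black clamping knob lying on its head: the head is a four-armed cross 60 mm from arm tip to arm tip and 18 mm high; a boss 26 mm in diameter rises from its middle, from 18 to 46 mm high (grip it there, any direction). Origin: centre of the underside, z up.
- round_knob: black knob lying on its head: the head is a plain round disc 48 mm in diameter and 18 mm high; not wanted, stays where it lies (within 30 mm); a boss 26 mm in diameter rises from its middle, from 18 to 46 mm high (grip it there, any direction). Origin: centre of the underside, z up.
- fence_stop: fence stop: an aluminium block 62 x 36 mm and 40 mm high with a steel nose 18 x 12 mm, 40 mm high, at its +x end, 80 mm long overall. Origin: centre of the 80 x 36 mm footprint, at the underside; x along its length towards the nose, z up. Grip it across its 36 mm width at the origin, above half height.
- carrier: fixed dark board 230 x 110 mm, 12 thick, with a plywood throat plate (200 x 60 x 12 mm) screwed on centrally, its top 24 mm above the bench. Two dark lines cross it 60 mm either side of its middle; a stick lies centred along each; the loose plate's underside then lies 40 mm up. Origin: centre of the board's underside; x along its length, y along the lines.
- tray: fixed wooden tray, outside 159 x 110 mm, walls 5 thick and 18 high, floor 4 thick. Origin: centre of the underside; x along its length. A cross wall parts the wide compartment (inside 84 along x, 100 along y, middle at x = -32.5 mm) from the narrow one (60 along x, 100 along y, middle at x = +44.5 mm), both at y = 0. The fence stop fits with its length along y, nose at either end.
Things that resemble listed ones, but are neither listed nor needed, are in the scene too. What is shaped like the cross_knob but blue or yellow is not meant.

How it is judged:
At the end, for the whole second after the job is handed in: Sticks on the cross lines (12 mm, 15 mm lengthwise, 0.2 rad); long plate level on both, over the screwed plate (15 mm long, 12 mm cross, 0.15 rad); cross knob boss up in the wide, stop upright in the narrow compartment, on the floor; short plate, round knob within 30 mm of their starts; at rest (y of stick_1 in the frame of carrier between -0.015 and 0.015 m and z of stick_1 in the frame of carrier between 0.02 and 0.028 m and angle between the x axis of each of stick_1, stick_2 and the y axis of carrier, either way round below 0.2 rad and y of stick_2 in the frame of carrier between -0.015 and 0.015 m and z of stick_2 in the frame of carrier between 0.02 and 0.028 m and ((x of stick_1 in the frame of carrier between 0.048 and 0.072 m and x of stick_2 in the frame of carrier between -0.072 and -0.048 m) or (x of stick_1 in the frame of carrier between -0.072 and -0.048 m and x of stick_2 in the frame of carrier between 0.048 and 0.072 m)) and x of long_plate in the frame of carrier between -0.015 and 0.015 m and y of long_plate in the frame of carrier between -0.012 and 0.012 m and z of long_plate in the frame of carrier between 0.036 and 0.044 m and angle between the x axis of long_plate and the x axis of carrier, either way round below 0.15 rad and angle between long_plate's own z axis and vertical below 0.06 rad and x of cross_knob in the frame of tray between -0.0745 and 0.0095 m and y of cross_knob in the frame of tray between -0.05 and 0.05 m and z of cross_knob in the frame of tray between 0.001 and 0.007 m and angle between each of cross_knob, fence_stop's own z axis and vertical below 0.1 rad and x of fence_stop in the frame of tray between 0.0145 and 0.0745 m and y of fence_stop in the frame of tray between -0.05 and 0.05 m and z of fence_stop in the frame of tray between 0.001 and 0.007 m and linear speed of each of stick_1, stick_2, long_plate, cross_knob, fence_stop below 0.02 m/s and angular speed of each of stick_1, stick_2, long_plate, cross_knob, fence_stop below 0.2 rad/s and distance of each of short_plate, round_knob from where it was at the start of the episode below 0.03 m); the robot touches nothing.
It fails at once if the short plate is moved from its place (30 mm) (distance of short_plate from where it was at the start of the episode above 0.03 m).
It fails at once if the round knob is moved from its place (30 mm) (distance of round_knob from where it was at the start of the episode above 0.03 m).
It also fails if it takes over 128 s, if anything falls off the work surface, if the arm or the gripper's body presses on something with over 40 N, if the wrist force passes 120 N, or if a joint passes its speed limit or range.

## Working session

There is one attempt and no reset: what is moved stays moved. The work goes in short steps, each a Python script; the robot and the scene stay as the last script left them, time stands still between calls to the robot, and variables do not carry over. Pictures are saved under pics/ and viewed, about 12 in all and at most 16, crops included, and the job is handed in when it is done.

```bash
mkdir -p pics; python3 - <<'E'
from bench import env, kinematics, monitor, eyes, job
import cv2
for n in ("top","scene"):
    f=eyes.grab_frame(n)
    cv2.imwrite(f"pics/{n}0.png",cv2.resize(f["frame"][...,::-1],(800,600),interpolation=cv2.INTER_CUBIC))
    print(n,f["mtx"].tolist(),f["k1"],f["view"].tolist())
s=monitor.sense();print(s["position"],s["ee_rot"],s["clock"],env.hold_point_z)
E
```

```text
top [[399.3291970154245, 0.0, 278.8600336338439], [0.0, 399.3291970154245, 215.51651996879204], [0.0, 0.0, 1.0]] -0.11302063230238135 [[0.01639450533682823, -0.9998132125518984, -0.010235243104757815, 0.0024614666749146683], [-0.9913339385573018, -0.014919352955465159, -0.1305160341561859, 0.519942524305718], [0.13033895219476463, 0.012286289677646257, -0.991393365232352, 0.924342147783994], [0.0, 0.0, 0.0, 1.0]]
scene [[537.055254546361, 0.0, 283.31806617791955], [0.0, 537.055254546361, 208.27849850843882], [0.0, 0.0, 1.0]] -0.11297929183669561 [[-0.15335124869441724, 0.9881227784338505, 0.009837136983433326, 0.06541499212135156], [0.7725926408358413, 0.1260969262476498, -0.6222541092810842, -0.3734487366591431], [-0.6161038920913937, -0.08782334502319193, -0.7827535079568624, 1.4665885137597867], [0.0, 0.0, 0.0, 1.0]]
[0.1758611  0.4944449  0.23081694] [-0.40782447  0.5781084   0.40753425  0.57739564] 0.1 0.0187
```

View pics/top0.png

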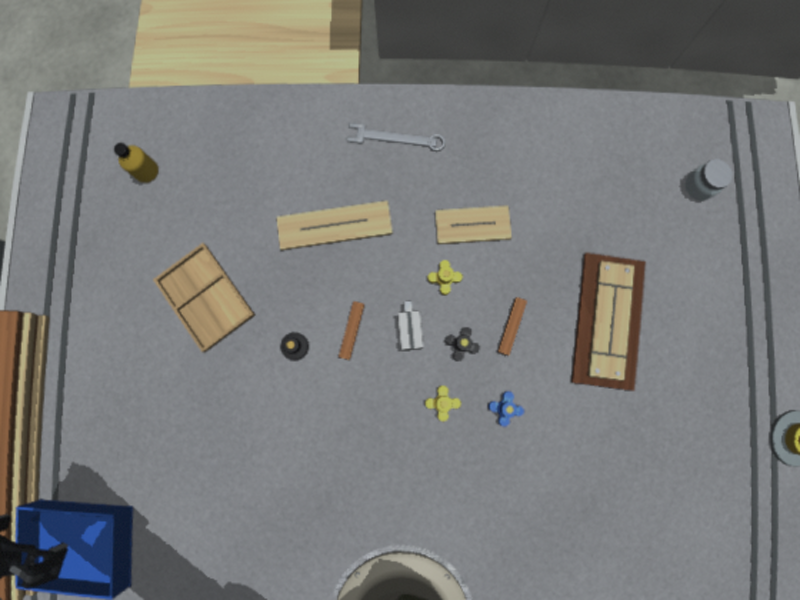

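View pics/scene0.png

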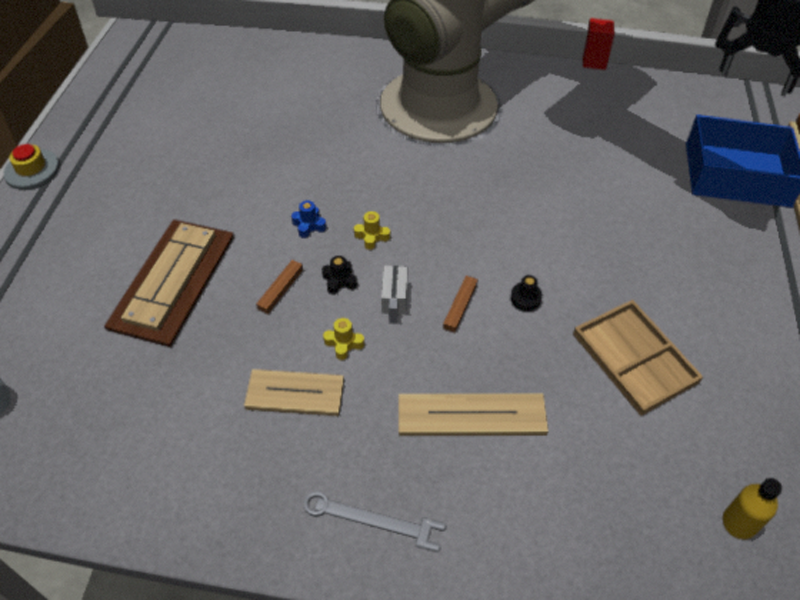

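Top view (800x600 px) shows:
- Long plate (335,225), short plate (473,225), tray (204,298), carrier (610,320).
- Sticks (352,330) and (512,326), stop (410,328).
- Black cross knob (463,343), black round knob (293,346).

The scene view agrees. Next I'll measure by masks in both views.

```bash
cat > h.py <<'E'
from bench import env, kinematics, monitor, eyes, job
import cv2, numpy as np
from scipy.spatial.transform import Rotation as R
def cast(f,uv,z):
    uv=np.asarray(uv,float).reshape(-1,1,2)
    n=cv2.undistortPoints(uv,f["mtx"],np.array([f["k1"],0,0,0.]))[:,0]
    V=np.asarray(f["view"]); Rm=V[:3,:3]; c=-Rm.T@V[:3,3]
    d=np.c_[n,np.ones(len(n))]@Rm
    return (c+d*((z-c[2])/d[:,2])[:,None])[:,:2]
def proj(f,P):
    V=np.asarray(f["view"])
    return cv2.projectPoints(np.atleast_2d(P).astype(float),cv2.Rodrigues(V[:3,:3])[0],V[:3,3],f["mtx"],np.array([f["k1"],0,0,0.]))[0][:,0]
def masks(f):
    h=cv2.cvtColor(f["frame"],cv2.COLOR_RGB2HSV).astype(int); H,S,V=h[...,0],h[...,1],h[...,2]
    return dict(sat=(S>60)&(V>60),wood=(S>50)&(V>125)&(H>8)&(H<28),brown=(S>100)&(H<14)&(V>60),white=(S<40)&(V>145),dark=(V<55),
                brass=(S>70)&(H>10)&(H<28)&(V>80))
def blob(m,uv,rad=70,hull=True):
    """contour of mask m whose hull is nearest to uv"""
    roi=np.zeros(m.shape,np.uint8); cv2.circle(roi,tuple(int(a) for a in uv),rad,1,-1)
    k=np.uint8(m)*roi; k=cv2.morphologyEx(k,cv2.MORPH_CLOSE,np.ones((3,3)))
    cs=[c for c in cv2.findContours(k,cv2.RETR_EXTERNAL,cv2.CHAIN_APPROX_NONE)[0] if cv2.contourArea(c)>6]
    if not cs: return None
    c=max(cs,key=lambda c:(cv2.pointPolygonTest(cv2.convexHull(c),tuple(map(float,uv)),True)>-3)*1e6+cv2.contourArea(c))
    return cv2.convexHull(c)[:,0] if hull else c[:,0]
def rect(f,c,z):
    p=cast(f,c,z)*1000; (x,y),(w,l),a=cv2.minAreaRect(p.astype(np.float32))
    if w<l: w,l,a=l,w,a+90
    return np.array([x,y,(a+90)%180-90,w,l])
def tool(yaw):  # tool x down, jaw axis (z) at angle yaw in the plane
    z=np.array([np.cos(yaw),np.sin(yaw),0]);x=np.array([0,0,-1.]);y=np.cross(z,x)
    return R.from_matrix(np.c_[x,y,z]).as_quat()
E
cat > m.py <<'E'
from h import *
F={n:eyes.grab_frame(n) for n in("top","scene")}
seed=dict(long=("wood",(335,225),6),short=("wood",(473,225),6),tray=("wood",(204,298),9),plate=("wood",(612,320),18),
 stick1=("brown",(352,330),8),stick2=("brown",(512,326),8),stop=("white",(410,330),20),cross=("brass",(463,342),46),round=("brass",(292,345),46))
for n,(m,uv,z) in seed.items():
    uv=np.array(uv)*.7; w=np.r_[cast(F["top"],uv,z/1000)[0],z/1000]
    for k,f in F.items():
        q=uv if k=="top" else proj(f,w)[0]
        c=blob(masks(f)[m],q,12 if m=="brass" else 75)
        if c is None: print(n,k,"none");continue
        print(n,k,rect(f,c,z/1000).round(1))
        f.setdefault("o",f["frame"][...,::-1].copy()); cv2.polylines(f["o"],[c.astype(np.int32)],True,(255,0,255),1)
cv2.imwrite("pics/m.png",cv2.resize(np.vstack([F["top"]["o"][90:290,60:520],F["scene"]["o"][130:330,60:520]]),None,fx=1.5,fy=1.5))
E
python3 m.py
```

```text
long top [671.5 128.8 -80.9 199.7  58.7]
long scene [668.1 130.  -80.9 199.8  60.2]
short top [ 675.8 -118.   -85.   130.4   58.8]
short scene [ 673.1 -117.7  -84.8  130.4   61. ]
tray top [539.3 357.6  38.  159.8 110.9]
tray scene [532.3 358.1  37.9 160.5 110.6]
plate top [ 508.3 -358.4   -7.4  201.4   60.5]
plate scene [ 503.9 -357.6   -7.   201.9   60.4]
stick1 top [484.2  92.  -13.5  98.   18.5]
stick1 scene [484.2  92.7 -13.4 107.7  20.3]
stick2 top [ 495.5 -184.9  -18.8   99.4   19.5]
stick2 scene [ 494.3 -185.4  -17.6  105.4   21.5]
stop top [494.   -8.9   7.2  79.7  38.1]
stop scene [470.7 -21.1   6.5  62.1  13.7]
cross top none
cross scene [463.1 -96.7  11.8  11.6  10.8]
round top [454.8 188.9  28.7  12.9  12.7]
round scene [455.7 190.8   3.2  11.5  10.6]
```

View pics/m.png

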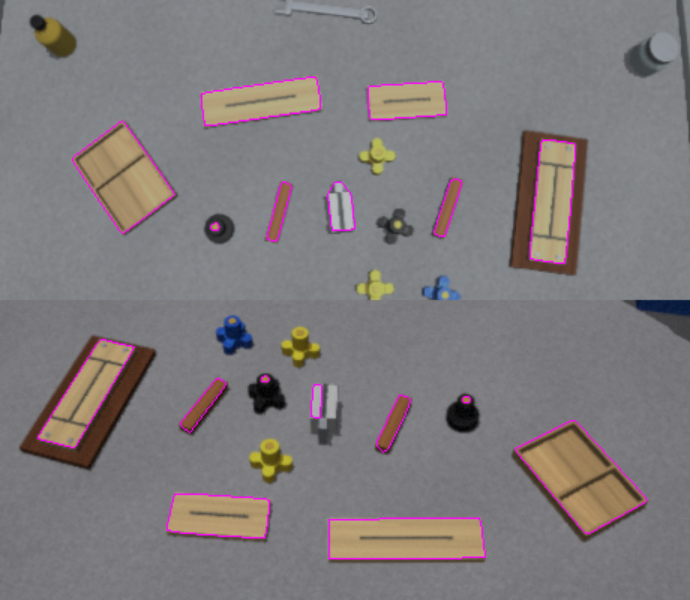

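All nine items are located and the views agree to a few mm. The shaded sides explain the tray and plate offsets. Start with the cross knob, taking wrist frames on the way.

```bash
cat >> h.py <<'E'
def best(p,yaw):
    q0=np.array(monitor.sense()["joints"]); o=[]
    for k in (0,np.pi):
        j=kinematics.ik(p,tool(yaw+k))
        if j is not None: o.append((np.abs(np.array(j)-q0).max(),yaw+k))
    return min(o)[1]
def go(x,y,z,yaw):
    yw=best([x,y,z],yaw); env.reach([x,y,z],tool(yw)); return yw
def snap(name,cam="wrist"):
    f=eyes.grab_frame(cam); cv2.imwrite(f"pics/{name}.png",f["frame"][...,::-1]); np.savez(f"pics/{name}.npz",**{k:np.asarray(v) for k,v in f.items()}); return f
def pick(x,y,yaw,z,effort=60,hov=.15,name=None):
    go(x,y,hov,yaw)
    if name: snap(name)
    env.movel([x,y,z+.03],.25); hit=env.movel([x,y,z],.08,guard=15)
    env.close_gripper(effort); s=monitor.sense()
    env.movel([x,y,hov],.25); s2=monitor.sense()
    print("pick hit",hit,"gap",round(s["finger_gap"],3),round(s2["finger_gap"],3),"pos",s["position"].round(4) if hasattr(s["position"],"round") else s["position"],"F",np.round(s2["contact_force"],1),"t",round(s2["clock"],1))
def place(x,y,yaw,z,hov=.15,name=None):
    yw=go(x,y,hov,yaw)
    if name: snap(name)
    env.movel([x,y,z+.012],.25); hit=env.movel([x,y,z-.003],.04,guard=5)
    zz=monitor.sense()["position"][2]; env.release(); env.movel([x,y,hov],.25)
    print("place hit",hit,"dz mm",round((zz-z)*1e3,1),"t",round(monitor.sense()["clock"],1))
TRAY=np.array([.538,.356]);TY=np.radians(38)
CAR=np.array([.5075,-.3575]);CY=np.radians(-7.2)
def loc(o,a,x,y): return o+np.array([x*np.cos(a)-y*np.sin(a),x*np.sin(a)+y*np.cos(a)])
E
python3 - <<'E'
from h import *
pick(.463,-.097,0,.024,name="w_knob")
p=loc(TRAY,TY,-.032,0)
go(*p,.2,TY+np.pi/2); snap("w_tray"); print(monitor.sense()["clock"])
a=cv2.imread("pics/w_knob.png");b=cv2.imread("pics/w_tray.png");cv2.imwrite("pics/w1.png",cv2.resize(np.hstack([a,b]),(800,300)))
E
```

```text
pick hit False gap 0.278 0.282 pos [ 0.4632 -0.0971  0.0244] F [ 0.   0.1 -0.7] t 4.9
6.5667
```

View pics/w1.png

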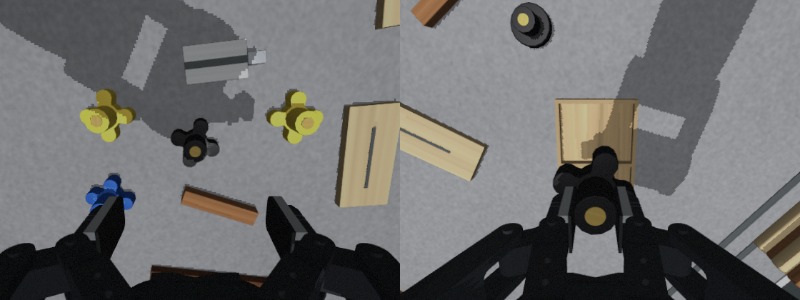

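Left: jaws over the bench, with the knob ahead of them at (195,145). Right: knob held over the tray, divider at row 162. I'll overlay the predicted tray lines to verify the tray pose.

```bash
python3 - <<'E'
from h import *
f=dict(np.load("pics/w_tray.npz")); f["k1"]=float(f["k1"])
im=cv2.resize(cv2.imread("pics/w_tray.png"),None,fx=2,fy=2)
for x0,x1,c in((-.0795,.0795,(255,0,255)),(.0095,.0145,(0,255,0))):
    P=np.array([[*loc(TRAY,TY,x,y),.018] for x,y in((x0,-.055),(x1,-.055),(x1,.055),(x0,.055))])
    cv2.polylines(im,[(proj(f,P)*2).astype(np.int32)],True,c,1)
cv2.imwrite("pics/ov.png",im[200:640,300:800])
E
```

```text
(no output)
```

View pics/ov.png

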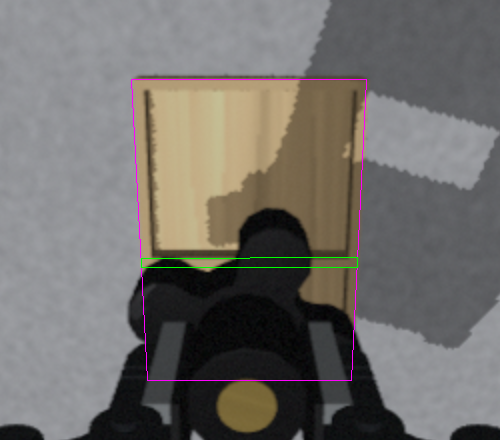

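The overlay fits within about 2 mm: divider at the predicted row, top edge at row 80. Next: place the knob, then stop, then sticks. I'll check the carrier from the wrist on the way.

```bash
python3 - <<'E'
from h import *
r=np.radians
place(*loc(TRAY,TY,-.039,0),TY+np.pi/2,.028)
pick(.494,-.009,r(7+90),.016,effort=60)
place(*loc(TRAY,TY,.0455,0),TY,.020,name="w_tray2")
pick(.4845,.0923,r(-13.5+90),.004,effort=50)
go(*loc(CAR,CY,-.06,0),.2,CY); f=snap("w_car"); print(monitor.sense()["clock"])
im=cv2.imread("pics/w_car.png")
for z,w,l in((.024,.1,.03),(.012,.115,.055)):
    P=np.array([[*loc(CAR,CY,x,y),z] for x,y in((-w,-l),(w,-l),(w,l),(-w,l))])
    cv2.polylines(im,[(proj(f,P)*8).astype(np.int32)],True,(255,0,255),1,shift=3)
for s in(-.06,.06):
    P=np.array([[*loc(CAR,CY,s,y),.024] for y in(-.03,.03)])
    cv2.polylines(im,[(proj(f,P)*8).astype(np.int32)],True,(0,255,0),1,shift=3)
b=cv2.imread("pics/w_tray2.png")
cv2.imwrite("pics/v2.png",np.hstack([cv2.resize(im,(500,375)),cv2.resize(b,(300,225),interpolation=cv2.INTER_AREA).repeat(1,0) if 0 else cv2.copyMakeBorder(cv2.resize(b,(300,225)),0,150,0,0,cv2.BORDER_CONSTANT)]))
E
```

```text
place hit True dz mm -0.7 t 9.1
pick hit False gap 0.406 0.414 pos [ 0.4943 -0.009   0.0165] F [ 0.2  0.2 -3.1] t 12.7
place hit True dz mm 0.2 t 16.5
pick hit False gap 0.219 0.22 pos [0.4848 0.0923 0.0043] F [0.3 0.7 0.6] t 20.1
21.8083
```

View pics/v2.png

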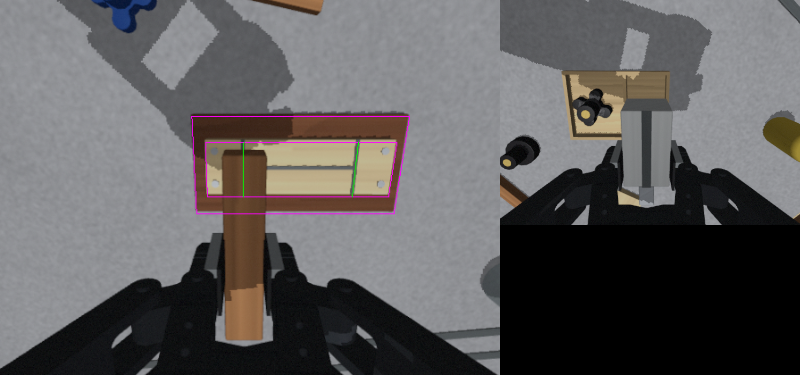

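Carrier overlay fits to about 1 mm (cross lines green on dark). The knob stands in the wide compartment and the stick is held straight. Placing both sticks.

```bash
python3 - <<'E'
from h import *
r=np.radians
place(*loc(CAR,CY,-.06,0),CY,.028)
pick(.495,-.185,r(-18.4+90),.004,effort=50)
place(*loc(CAR,CY,.06,0),CY,.028)
go(.67,.1295,.2,r(9.1)); print(monitor.sense()["clock"])
F={n:snap(n+"2",n) for n in("top","scene")}
for n,s in(("a",-.06),("b",.06)):
    w=np.r_[loc(CAR,CY,s,0),.032]
    for k,f in F.items():
        c=blob(masks(f)["brown"],proj(f,w)[0],22); 
        q=rect(f,c,.032) if c is not None else None; print(n,k,(w*1000).round(1),q)
ims=[]
for k,f in F.items():
    im=f["frame"][...,::-1].copy()
    for s in(-.06,.06):
        P=np.array([[*loc(CAR,CY,s+a,b),.04] for a,b in((-.01,-.05),(.01,-.05),(.01,.05),(-.01,.05))])
        cv2.polylines(im,[(proj(f,P)*8).astype(np.int32)],True,(255,0,255),1,shift=3)
    u,v=proj(f,np.r_[CAR,.02])[0].astype(int); ims.append(cv2.resize(im[max(0,v-60):v+60,max(0,u-60):u+60],(400,400),interpolation=cv2.INTER_CUBIC))
cv2.imwrite("pics/v3.png",np.hstack(ims))
E
```

```text
place hit True dz mm -0.2 t 24.4
pick hit False gap 0.215 0.217 pos [ 0.4952 -0.1851  0.0043] F [ 0.5  0.2 -0.4] t 27.9
place hit True dz mm -0.2 t 31.3
33.1083
a top [ 448. -350.   32.] [ 441.90731812 -348.05404663  -89.31175166  104.78679657   91.50319672]
a scene [ 448. -350.   32.] [ 443.05895996 -351.80648804  -76.347332     99.40184021   72.62817383]
b top [ 567. -365.   32.] [ 569.31280518 -364.40789795   83.16374207  107.62426758   87.49493408]
b scene [ 567. -365.   32.] [ 566.51690674 -374.11358643   49.00263214  101.35508728   79.16663361]
```

View pics/v3.png

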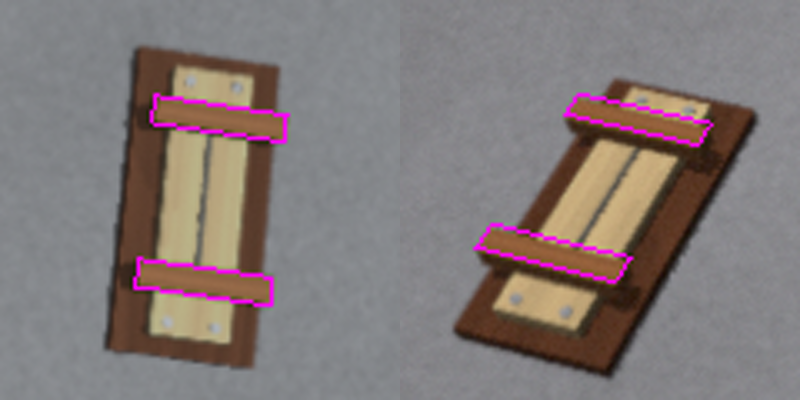

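Both sticks lie on the predicted outlines in both views. The brown mask merges with the board, so I ignore those numbers. Now the plate.

```bash
python3 - <<'E'
from h import *
r=np.radians
pick(.67,.1295,r(9.1),-.003,effort=60,hov=.17)
place(*loc(CAR,CY,0,0),CY+np.pi/2,.037,hov=.17)
go(.40,.10,.25,0); print(monitor.sense()["clock"])
F={n:snap(n+"3",n) for n in("top","scene")}
w=np.r_[CAR,.046]; ims=[]
for k,f in F.items():
    im=f["frame"][...,::-1].copy()
    c=blob(masks(f)["wood"],proj(f,w)[0],75); print("plate",k,rect(f,c,.052 if k=="scene" else .046).round(1))
    for n,uv,z in(("short",(473,225),6),):
        u=np.array(uv)*.7; q=np.r_[cast(F["top"],u,.006)[0],.006]
        print(n,k,rect(f,blob(masks(f)["wood"],proj(f,q)[0],75),.006).round(1))
    c=blob(masks(f)["brass"],proj(f,[.455,.19,.046])[0],12); print("round",k,None if c is None else rect(f,c,.046).round(1))
    for o in(np.r_[CAR,.02],np.r_[TRAY,.02]):
        u,v=proj(f,o)[0].astype(int); v0=max(0,v-60);u0=max(0,min(u-60,440)); ims.append(cv2.resize(im[v0:v0+120,u0:u0+120],(400,300) if 0 else (300,300),interpolation=cv2.INTER_CUBIC))
cv2.imwrite("pics/v4.png",np.vstack([np.hstack(ims[:2]),np.hstack(ims[2:])]))
E
```

```text
pick hit False gap 0.683 0.682 pos [ 0.6706  0.1295 -0.002 ] F [-0.3  0.7 -1.9] t 35.9
place hit True dz mm 0.8 t 39.8
41.5833
plate top [ 508.9 -361.5   -2.6  207.2   94.9]
short top [ 675.2 -118.1  -85.2  130.4   60. ]
round top None
plate scene [ 510.2 -363.4   -7.7  200.9   70.5]
short scene [ 673.1 -117.6  -85.1  130.5   61.1]
round scene [455.7 190.8   3.2  11.5  10.6]
```

View pics/v4.png

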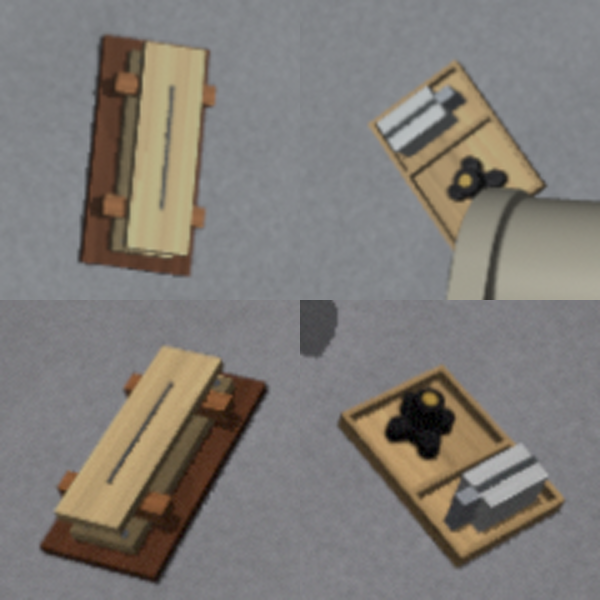

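The plate is on both sticks, and the stop and knob stand in their compartments. I'll quantify the plate with a brighter mask (top face only, z = 52 mm), plus the round knob and the stop.

```bash
python3 - <<'E'
from h import *
env.set_joints([1.006,.313,1.498,0,1.331,-.223])
F={n:snap(n+"4",n) for n in("top","scene")}
print("expect",CAR*1e3,np.degrees(CY)); ims=[]
for k,f in F.items():
    V=f["frame"].max(2)
    for t in(165,180,190):
        c=blob(masks(f)["wood"]&(V>t),proj(f,np.r_[CAR,.052])[0],75); print(k,t,rect(f,c,.052).round(1))
    c=blob(masks(f)["dark"],proj(f,[.455,.19,.02])[0],25); print("round head",k,rect(f,c,.02).round(1), end=" ")
    g=dict(np.load(f"pics/{k}0.npz")) if 0 else None; print()
    im=f["frame"][...,::-1].copy()
    im=cv2.resize(im,None,fx=4,fy=4,interpolation=cv2.INTER_CUBIC)
    def dr(P,c): cv2.polylines(im,[((proj(f,np.array(P))+.5)*4-.5).astype(np.int32)],True,c,1)
    dr([[*loc(CAR,CY,x,y),.052] for x,y in((-.1,-.03),(.1,-.03),(.1,.03),(-.1,.03))],(255,0,255))
    dr([[*loc(CAR,CY,x,y),.012] for x,y in((-.115,-.055),(.115,-.055),(.115,.055),(-.115,.055))],(0,255,0))
    for x0,x1 in((-.0745,.0095),(.0145,.0745)):
        dr([[*loc(TRAY,TY,x,y),.018] for x,y in((x0,-.05),(x1,-.05),(x1,.05),(x0,.05))],(0,255,0))
    for o in(np.r_[CAR,.02],np.r_[TRAY,.02]):
        u,v=(proj(f,o)[0]*4).astype(int); u0=max(0,min(u-200,1840));v0=max(0,v-200); ims.append(cv2.resize(im[v0:v0+400,u0:u0+400],(300,300),interpolation=cv2.INTER_AREA))
cv2.imwrite("pics/v5.png",np.vstack([np.hstack(ims[:2]),np.hstack(ims[2:])]))
E
```

```text
expect [ 507.5 -357.5] -7.2
top 165 [ 508.6 -360.7   -7.   197.2   58.5]
top 180 [ 508.4 -361.9   -8.9  192.6   51.9]Traceback (most recent call last):
  File "<stdin>", line 8, in <module>
  File "h.py", line 26, in rect
    p=cast(f,c,z)*1000; (x,y),(w,l),a=cv2.minAreaRect(p.astype(np.float32))
      ~~~~^^^^^^^
  File "h.py", line 5, in cast
    uv=np.asarray(uv,float).reshape(-1,1,2)
ValueError: cannot reshape array of size 1 into shape (1,2)
```

```bash
python3 - <<'E'
from h import *
F={n:snap(n+"4",n) for n in("top","scene")}
ims=[]
for k,f in F.items():
    V=f["frame"].max(2)
    for t in(150,165):
        c=blob(masks(f)["wood"]&(V>t),proj(f,np.r_[CAR,.052])[0],75)
        if c is not None: print(k,t,rect(f,c,.052).round(1))
    c=blob(V<75,proj(f,[.455,.19,.02])[0],30)
    if c is not None: print("round",k,rect(f,c,.02).round(1))
    im=f["frame"][...,::-1].copy()
    im=cv2.resize(im,None,fx=4,fy=4,interpolation=cv2.INTER_CUBIC)
    def dr(P,c): cv2.polylines(im,[((proj(f,np.array(P))+.5)*4-.5).astype(np.int32)],True,c,1)
    dr([[*loc(CAR,CY,x,y),.052] for x,y in((-.1,-.03),(.1,-.03),(.1,.03),(-.1,.03))],(255,0,255))
    dr([[*loc(CAR,CY,x,y),.012] for x,y in((-.115,-.055),(.115,-.055),(.115,.055),(-.115,.055))],(0,255,0))
    for x0,x1 in((-.0745,.0095),(.0145,.0745)):
        dr([[*loc(TRAY,TY,x,y),.018] for x,y in((x0,-.05),(x1,-.05),(x1,.05),(x0,.05))],(0,255,0))
    for o in(np.r_[CAR,.02],np.r_[TRAY,.02]):
        u,v=(proj(f,o)[0]*4).astype(int); u0=max(0,min(u-200,1840));v0=max(0,v-200); ims.append(cv2.resize(im[v0:v0+400,u0:u0+400],(300,300),interpolation=cv2.INTER_AREA))
cv2.imwrite("pics/v5.png",np.vstack([np.hstack(ims[:2]),np.hstack(ims[2:])]))
E
```

```text
top 150 [ 506.7 -360.5   -7.3  202.4   59.6]
top 165 [ 508.6 -360.7   -7.   197.2   58.5]
round top [454.2 186.8  46.4  45.3  44.6]
scene 150 [ 510.6 -359.    -7.2  199.6   58.9]
scene 165 [ 510.8 -358.9   -7.5  196.2   57.4]
round scene [460.4 187.7  18.9  66.7  49.3]
```

View pics/v5.png

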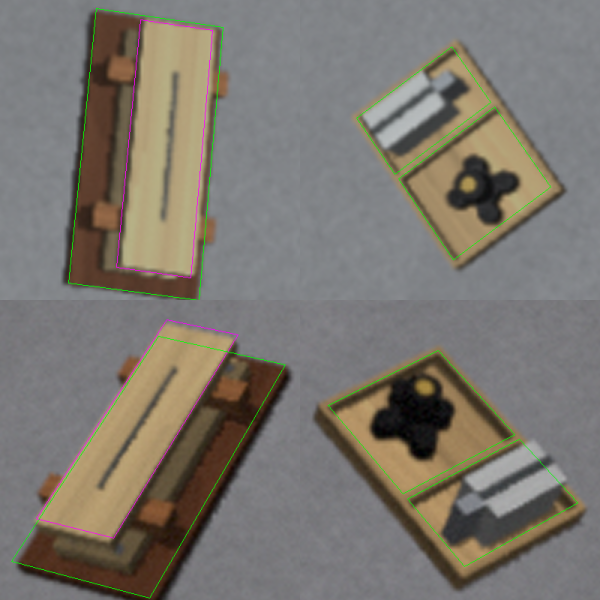

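The overlays agree: the plate is within about 3 mm and 0.3° of target, and the stop and knob sit inside their compartments. Short plate and round knob have not moved. Handing in.

```bash
python3 -c "
from h import *
s=monitor.sense();print(s['clock'],s['finger_gap'],s['position']);job.hand_in()"
```

```text
43.55 0.9978651830557723 [0.17637199 0.49432908 0.23121838]
the job is handed in; nothing more can be done
```

Both kits are made up and the job was handed in at 43.6 s, with the gripper open and clear of everything. No verdict was reported.

**Plate kit:**
- **Sticks:** both lie on the two cross lines. They matched the predicted outlines in the top and scene views, by eye. The colour-mask measurement of the sticks failed because the brown merges with the dark board, so I ignored it.
- **Long plate:** it rests on both sticks, within about 3 mm and 0.3° of the target. The two views differ from each other by 2–4 mm. I did not measure its level separately; it touched down 0.8 mm above the planned height.

**Fixings kit:**
- **Cross knob:** it stands boss up in the wide compartment and touched down within 1 mm of floor height.
- **Fence stop:** it stands upright in the narrow compartment and touched down at floor height.

**Left in place:**
- **Short plate:** unchanged to within 1 mm.
- **Round knob:** in the scene view its brass centre is where it was. In the top view the brass check failed when the arm was in the way. A later check on its black head gave 454, 187 mm against 455, 189 mm at the start. The same check in the scene view read 6 mm off in x, with a blob too large for the 48 mm head.

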